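Tip the reference tile out of its nest and square it on the imaging stage

TASK

Get the white grey-scale reference tile out of its close-fitting blue nest: press down its low thumb step (orange patch) so that the other end tips up, shove the tile along until the raised end rests on the far rim by itself, and let go. Then take it by the raised end, lift it out and lay it grey scale up on the dark area of the imaging stage without dropping it, let go, and slide it until one long edge touches both stop pins. Do not disturb the other things on the bench.

Things in the scene. Friction and masses are not known exactly. Their poses are not given: they have to be found in the camera images.
- tile: loose white tile, 0.16 kg (varies), 150 (x) x 60 (y) x 14 (z) mm, grey patches on top. Origin: centre of its underside; x runs from the thumb end (-75 mm) to the far end (+75). At x = -75 to -43 the thumb step, only 8 mm thick, orange patch on top; at x = -43 an upright 6 mm face up to the full 14 mm. It starts flat in the nest, frame along the nest's, thick part flush with the rim.
- tile_far (a point): middle of the lower edge of the tile's far end (tile frame 75, 0, 0 mm)
- tile_thumb_end (a point): middle of the lower edge of the tile's thumb end (tile frame -75, 0, 0 mm)
- nest: blue block fixed to the bench, 180 (x) x 88 (y) x 36 (z) mm, origin at the centre of its underside, x towards the far end. Pocket 154 x 63 mm (x = -77 to 77), its floor at z = 22 mm from x = -15 to 77. Rim (12.5 mm side walls, 13 mm far wall) at z = 36 mm; the thumb-end wall reaches only z = 30 mm.
- nest_fulcrum (a point): edge of the pocket floor (nest frame -15, 0, 22 mm), over which the tile rocks when its thumb step is pressed (about 2 N). Let go there, it falls back flush.
- nest_well (a point): floor of the well beyond the fulcrum (nest frame -46, 0, 6 mm; x = -77 to -15, 63 mm wide), 16 mm below the pocket floor. The pressed thumb end bottoms on it at a slope of about 0.27 rad, the far end then some 10 mm over the rim.
- nest_far_rim (a point): inner top edge of the far wall (nest frame 77, 0, 36 mm). A tipped tile shoved about 20 mm towards +x along its own slope of 0.24 to 0.27 rad (fingertip on the step, against the 6 mm face) comes to rest with its far end's underside here, sloping about 0.15 rad, far end some 15 mm past this edge, its sides there free above the side walls for a grasp across its 60 mm width.
- stage: aluminium imaging stage fixed to the bench, 200 (x) x 150 (y) mm, flat top at z = 12 mm, origin at the centre of its underside. Dark area on top at x = -85 to 85, y = -38 to 62 mm. Two steel stop pins with red rings round their feet at x = -45 and 45, y = -50 mm; the tile belongs on their +y side, its long edges along the stage's x, either way round.
- pin_a (a point): stop pin at stage x = -45, y = -50 mm: 12 mm in diameter, 14 mm high above the stage's top; the point lies on its axis at the stage's top
- pin_b (a point): stop pin at stage x = +45, y = -50 mm, same size; the point lies on its axis at the stage's top
- tip_box: bystander: pink tip box, 133 x 88 x 92 mm, origin under its centre; leave it alone
- tape_roll: bystander: roll of tape lying flat, 96 x 95 x 25 mm, origin under its centre; leave it alone
- petri: bystander: petri dish, diameter 62 mm, 14 mm high, origin under its centre; leave it alone

How it is judged:
By the outcome, as a careful person would: the job done as asked, in the order asked, and still so for the second after the job is handed in, with the robot touching nothing.
It also fails if it takes over 54 s, if anything falls off the work surface, if the arm or the gripper's body presses on something with over 40 N, if the wrist force passes 120 N, or if a joint passes its speed limit or range.

ROBOT

A 6-joint arm with a two-finger parallel gripper is mounted at the origin on a cart in front of the work surface, level with it; the furniture and walls round the work are solid. World frame = base frame: x ahead of the robot, y to its left, z up, the work surface at z = 0. Lengths are in mm, angles in rad, forces in N, time in s.
With the tool pointing down it reaches from about 275 to 725 mm from the base axis. Payload 15.9 kg.
Tool frame: the origin (TCP) lies at the very end of the fingers, on their centre line; the grasp point (between the pads) lies 19 mm behind it (bot.pinch_z is the distance from the TCP to the grasp point, in mm); z points along the fingers, y is the line along which they close (so a half turn about z gives the same grasp; the last joint's range is limited). The gripper opens to 85 mm and grips with 20 to 120 N. Pads are 22 mm wide; open, the fingers measure 114 mm over their backs; the gripper's body (76 mm by 85 mm) begins 54 mm behind the grasp point. The pads swing forward as they close: fully open they stand 13 mm farther back than shut.
Start: joints at [1.325, 0.213, -0.034, 1.323, 0, 1.571], TCP at [121.661, 484.958, 231.306] pointing down, gripper open.
Joint ranges: [-2.98, 2.98], [-0.74, 1.72], [-1.14, 1.35], [-2.1, 2.04], [-1.57, 1.44], [-3.14, 3.14]. Speed limits (rad/s): [1.89, 1.89, 2.39, 2.57, 3.14, 3.14].

INTERFACE

Orientations are given as a rotation vector (axis times angle).
In Python, from workcell import bot gives the robot as it stands.
- The arm moves only by the shell command python3 nudge.py 'ROWS' [OPENING]. ROWS is rows parted by semicolons, their numbers by spaces, 1 to 12 of them, each of 4 numbers: dx, dy, dz in mm, then a turn about the tool's z in rad; each row is the pose to reach, as a shift and turn from the pose commanded when the command began, along the tool's axes at that moment; what a row does not reach only later rows make up. A row lasts 1/8 s, in which the tool goes at most 62.5 mm and 0.188 rad, less where a joint would pass 70% of its speed; a pose out of reach is approached as far as the arm can. OPENING is the finger opening in mm, set as the command begins (- or left out keeps the last). The fingers move at their own pace and stop on an object; the grip force is fixed at half the most. Time passes only in rows, so rows that do not move let the fingers close. It prints the time, the measured TCP pose, the force, the opening and the grip force at its end.
- bot.get_obs(): the state, without advancing time (a new reading comes with each control period).
- bot.get_image(name): name is "scene" or "top" or "wrist"; returns a dict with "image" (480x640x3 uint8, red, green, blue), "z_map" (480x640 float32, mm along the optical axis (not along the pixel's ray), 0 where there is no reading), "K" (3x3 intrinsics, pixels), "k1" (the pictures are not rectified: a ray, as slopes to the right and down, at radius r is drawn at 1 + k1 r^2 times it, then the intrinsics apply), "world_to_cam" (4x4, takes a point from world to camera coordinates); the wrist camera has in their place "hand_eye" (4x4, takes a point from camera to tool coordinates, whose origin is the TCP and whose axes are the flange's). Camera axes: x right, y down, z forward; pixel columns grow to the right and rows downward; lengths in mm; the calibration is good to about 2 mm. A picture is of the moment at which its call begins: read the wrist's pose just before it.
- bot.job_done(): hands the job in; it is judged then, once.
The state is a dict: "clock": time; "joints": joint angles; "qd": joint speeds; "tau": joint torques, N m; "tool_pos": TCP position; "tcp_rot": TCP orientation; "ft_force": force on the tool from outside, world axes, zero at the start; "wrist_torque": the same for the moment, N m; "finger_gap": finger opening in mm; "grip_force": force on a finger pad.
Only numpy, scipy, OpenCV 4.12 (cv2) and the standard library are available. Lean on these libraries where they do the work, as an engineer would, in place of code of your own. Each camera call takes 0.05 s, during which the arm holds its last target. There are 200 camera calls.

## Working session

There is one attempt and no reset: what is moved stays moved. The work goes in short steps, Python scripts to look and compute and a shell command to move; the robot and the scene stay as the last step left them, time stands still between calls to the robot, and variables do not carry over. Pictures are saved under pics/ and viewed, at most 10 in all, crops included, and the job is handed in when it is done.

```bash
ls; mkdir -p pics; cat > h.py <<'E'
import numpy as np, cv2
from scipy.spatial.transform import Rotation as R
from workcell import bot
def cam(name):
    o=bot.get_obs(); d=bot.get_image(name)
    if name=="wrist":
        T=np.eye(4);T[:3,:3]=R.from_rotvec(o["tcp_rot"]).as_matrix();T[:3,3]=o["tool_pos"]
        d["c2w"]=T@np.array(d["hand_eye"])
    else: d["c2w"]=np.linalg.inv(d["world_to_cam"])
    return d
def rays(d,px):
    px=np.asarray(px,float).reshape(-1,1,2)
    n=cv2.undistortPoints(px,np.array(d["K"],float),np.array([d["k1"],0,0,0.]))[:,0]
    v=np.c_[n,np.ones(len(n))]@d["c2w"][:3,:3].T
    return d["c2w"][:3,3],v
def onz(d,px,z):
    c,v=rays(d,px); return c+v*((z-c[2])/v[:,2])[:,None]
def depthpts(d,px):
    px=np.asarray(px,int).reshape(-1,2); c,v=rays(d,px); return c+v*d["z_map"][px[:,1],px[:,0]][:,None]
def save(d,n): cv2.imwrite(f"pics/{n}.png",cv2.cvtColor(d["image"],cv2.COLOR_RGB2BGR))
E
python3 - <<'E'
from h import *
o=bot.get_obs();print({k:np.round(v,3) for k,v in o.items()}, bot.pinch_z)
a=cam("top");b=cam("scene");c=cam("wrist")
for n,d in zip(("top","scene","wrist"),(a,b,c)): save(d,n);print(n,d["c2w"].round(2).tolist(),np.array(d["K"]).round(1).tolist(),d["k1"])
E
```

```text
nudge.py
pics
workcell.py
{'clock': np.float64(0.0), 'joints': array([ 1.325,  0.213, -0.035,  1.323, -0.   ,  1.571]), 'qd': array([ 0.001,  0.002, -0.003,  0.001,  0.   , -0.   ]), 'tau': array([ 2.0000e-03, -6.8615e+01,  4.8712e+01,  1.7000e-02,  0.0000e+00,
        0.0000e+00]), 'tool_pos': array([121.601, 484.655, 230.814]), 'tcp_rot': array([-3.850e-01, -3.118e+00,  2.000e-03]), 'ft_force': array([ 0.072, -0.105,  0.366]), 'wrist_torque': array([0.041, 0.033, 0.   ]), 'grip_force': np.float64(0.0), 'finger_gap': np.float64(85.623)} 18.700000000000003
top [[-0.07, -0.98, 0.2, 277.49], [-1.0, 0.06, -0.02, -43.46], [0.01, -0.2, -0.98, 1360.36], [0.0, 0.0, 0.0, 1.0]] [[570.8, 0.0, 320.6], [0.0, 570.8, 239.7], [0.0, 0.0, 1.0]] -0.17968400233196327
scene [[0.7, -0.3, 0.65, -75.34], [-0.71, -0.3, 0.64, -668.91], [0.0, -0.91, -0.42, 443.02], [0.0, 0.0, 0.0, 1.0]] [[476.3, 0.0, 327.4], [0.0, 476.3, 242.6], [0.0, 0.0, 1.0]] -0.004830151448107403
wrist [[0.24, 0.92, 0.32, 40.33], [0.97, -0.23, -0.08, 504.8], [-0.0, 0.33, -0.95, 373.19], [0.0, 0.0, 0.0, 1.0]] [[361.2, 0.0, 321.0], [0.0, 361.2, 241.8], [0.0, 0.0, 1.0]] -0.07384596957775975
```

View pics/top.png

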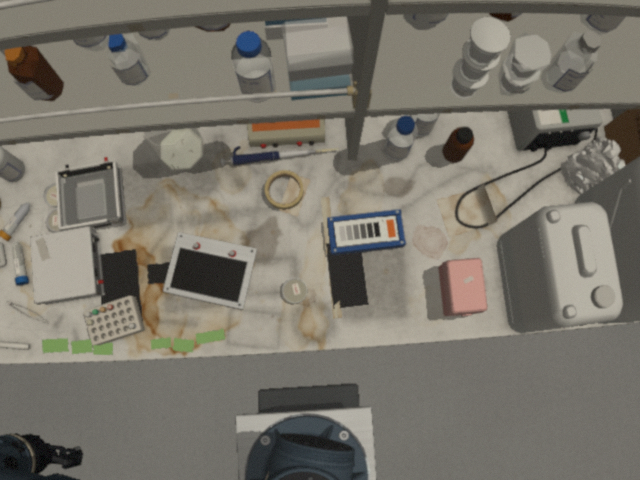

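View pics/scene.png

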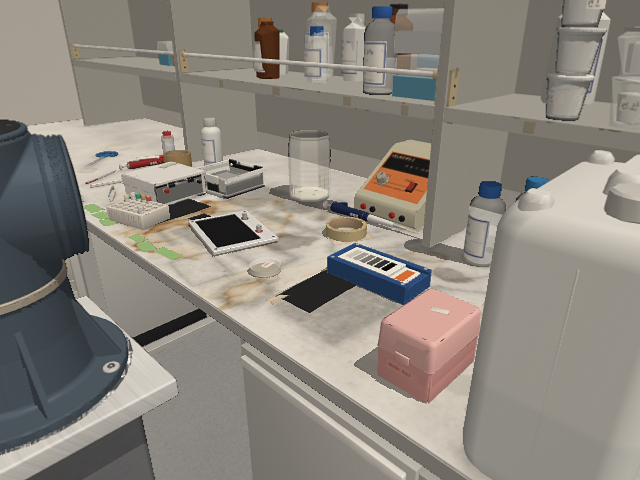

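The top view shows the nest at about (366,230) with the orange step on its right at (391,229). The stage is at (208,270) with red pin rings at (196,246) and (232,254). The petri dish is at (291,291), the tape at (284,189) and the tip box at (463,287). The scene view shows the same layout.

```bash
cat > m.py <<'E'
from h import *
a=cam("top");b=cam("scene")
def mask(d,f,box):
    h=cv2.cvtColor(d["image"],cv2.COLOR_RGB2HSV).astype(int); m=f(h[...,0],h[...,1],h[...,2]).astype(np.uint8)*255
    r=np.zeros_like(m);x0,y0,x1,y1=box;r[y0:y1,x0:x1]=m[y0:y1,x0:x1];return r
def big(m,n=1):
    c,_=cv2.findContours(m,cv2.RETR_EXTERNAL,cv2.CHAIN_APPROX_NONE);return sorted(c,key=cv2.contourArea)[::-1][:n]
def cen(c): M=cv2.moments(c);return np.array([M["m10"]/M["m00"],M["m01"]/M["m00"]])
def tri(pa,pb):
    c1,v1=rays(a,pa);c2,v2=rays(b,pb);v1=v1[0];v2=v2[0]
    s=np.linalg.lstsq(np.c_[v1,-v2],c2-c1,rcond=None)[0];p=c1+s[0]*v1;q=c2+s[1]*v2
    return (p+q)/2,np.linalg.norm(p-q)
blue=lambda h,s,v:(h>100)&(h<125)&(s>110)
org=lambda h,s,v:(h>4)&(h<18)&(s>150)&(v>120)
red=lambda h,s,v:((h<8)|(h>170))&(s>70)&(v>60)
dark=lambda h,s,v:(v<45)
bxa=(320,200,415,260);bxb=(320,235,440,305)
oa=big(mask(a,org,bxa))[0];ob=big(mask(b,org,bxb))[0]
print("orange",cen(oa),cen(ob),tri(cen(oa),cen(ob)), depthpts(a,[cen(oa)]))
W=onz(a,oa[:,0],30)[:,:2].astype(np.float32);print(" rect@30",cv2.minAreaRect(W))
na=big(mask(a,blue,bxa))[0]
W=onz(a,na[:,0],36)[:,:2].astype(np.float32);r=cv2.minAreaRect(W);print("nest@36",r,cv2.boxPoints(r))
wh=lambda h,s,v:(s<60)&(v>140)
# whole interior of nest rim: non-blue inside
full=np.zeros((480,640),np.uint8);cv2.drawContours(full,[na],-1,255,-1)
inn=cv2.bitwise_and(full,255-mask(a,blue,bxa));c=big(inn)[0]
W=onz(a,c[:,0],36)[:,:2].astype(np.float32);print("tile@36",cv2.minAreaRect(W))
for d,n in((a,"a"),(b,"b")):
    box=(160,230,260,312) if n=="a" else (185,205,280,258)
    cs=big(mask(d,red,box),4);print(n,[(cen(c).round(1),cv2.contourArea(c)) for c in cs if cv2.contourArea(c)>2])
    c=big(mask(d,dark,box))[0];W=onz(d,c[:,0],12)[:,:2].astype(np.float32);r=cv2.minAreaRect(W);print(" dark@12",r,cv2.boxPoints(r).tolist())
print("petri",depthpts(a,[[291,291]]),"box",depthpts(a,[[463,287],[450,262],[440,312]]),"tape",depthpts(a,[[284,206]]))
cv2.imwrite("pics/crop.png",cv2.cvtColor(np.vstack([cv2.resize(a["image"][195:265,315:415],(800,560),interpolation=cv2.INTER_CUBIC)]),cv2.COLOR_RGB2BGR))
print("shelf",depthpts(a,[[300,125],[345,100],[370,100],[360,130],[400,110],[200,120]]))
E
python3 m.py
```

```text
orange [390.58571429 228.12857143] [404.10916179 275.3079922 ] (array([ 566.76299651, -237.13902106,   29.00310209]), np.float64(2.953826621844929)) [[ 568.20477856 -236.8770942    28.99760459]]
 rect@30 ((567.9671020507812, -237.938720703125), (39.16635513305664, 13.540578842163086), 3.992187976837158)
nest@36 ((591.1222534179688, -155.5450439453125), (75.76483917236328, 180.65524291992188), 28.69283676147461) [[ 514.524     -94.49697 ]
 [ 601.2591   -252.96887 ]
 [ 667.7205   -216.59311 ]
 [ 580.9854    -58.121216]]Traceback (most recent call last):
  File "m.py", line 26, in <module>
    inn=cv2.bitwise_and(full,255-mask(a,blue,bxa));c=big(inn)[0]
                                                     ~~~~~~~~^^^
IndexError: list index out of range
```

```bash
python3 - <<'E'
s=open('m.py').read()
s=s.replace('na=big(mask(a,blue,bxa))[0]','nm=mask(a,blue,bxa);na=cv2.convexHull(np.argwhere(nm>0)[:,::-1].astype(np.int32).copy().reshape(-1,1,2))')
s=s.replace('(s>110)','(s>90)&(v>35)')
open('m.py','w').write(s)
E
python3 m.py
```

```text
orange [390.60606061 227.93240093] [404.10916179 275.3079922 ] (array([ 567.13338151, -237.10673595,   28.88929042]), np.float64(3.330121258886728)) [[ 570.08562656 -236.7260739    31.59154868]]
 rect@30 ((567.99560546875, -238.33816528320312), (39.159934997558594, 13.560269355773926), 4.084580421447754)
nest@36 ((561.7548828125, -176.45433044433594), (88.80401611328125, 176.999755859375), 3.346424102783203) [[ 512.2626    -90.697235]
 [ 522.5946   -267.39517 ]
 [ 611.2472   -262.21143 ]
 [ 600.91516   -85.51349 ]]
tile@36 ((559.1594848632812, -177.53460693359375), (79.77218627929688, 168.1124267578125), 4.708706855773926)
a [(array([198. , 246.6]), 7.0), (array([234.1, 254.1]), 6.0)]
 dark@12 ((487.303955078125, 206.110107421875), (162.5679931640625, 92.34407043457031), 74.398681640625) [[420.9723815917969, 140.23851013183594], [509.9141540527344, 115.40330505371094], [553.635498046875, 271.981689453125], [464.6937561035156, 296.81689453125]]
b [(array([259.2, 231. ]), 4.5), (array([245.1, 218.3]), 2.5)]
 dark@12 ((482.0583801269531, 203.92666625976562), (163.77517700195312, 97.2491455078125), 74.52066802978516) [[413.342529296875, 137.98684692382812], [507.06414794921875, 112.03195190429688], [550.7742309570312, 269.8664855957031], [457.0526123046875, 295.8213806152344]]
petri [[434.16544024   9.0355086   15.86304082]] box [[ 407.67836547 -382.1234724    90.58258762]
 [ 466.32151993 -357.39431523   94.17130035]
 [ 360.7150015  -342.56825682    4.1666058 ]] tape [[641.83040526  14.24649126  18.94364516]]
shelf [[ 827.84780219  -37.03634544   72.32563303]
 [ 778.30014152 -131.83270798  302.37083215]
 [ 776.20394218 -182.54799786  300.65293967]
 [ 754.28880269 -167.68351101  197.63457826]
 [ 751.52329255 -241.50549047  299.26422282]
 [ 755.87942774  162.17816639  301.19384991]]
```

View pics/crop.png

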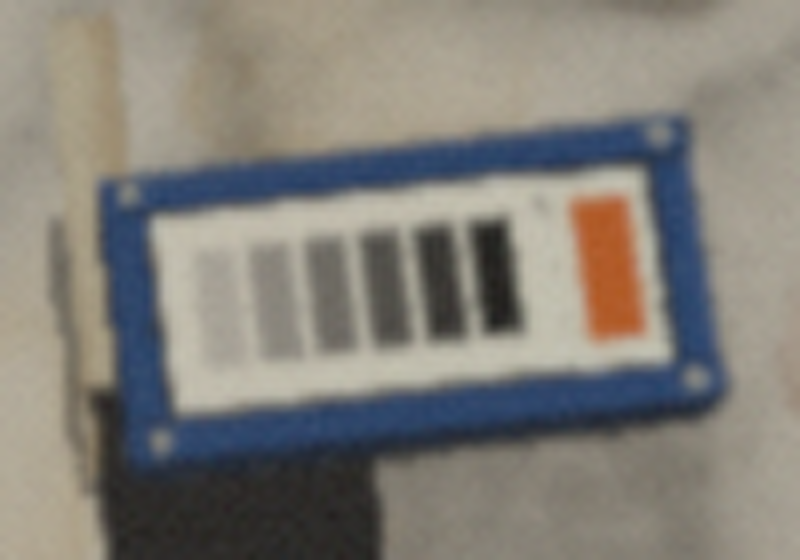

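The crop shows the nest's near-square outline, the grey scale and the orange step on the right, so nest +x points towards world +y. I'm moving above it for a closer wrist-camera measurement.

```bash
python3 nudge.py '-588 -534 31 1.262;-588 -534 31 1.262;-588 -534 31 1.262;-588 -534 31 1.262;-588 -534 31 1.262;-588 -534 31 1.262;-588 -534 31 1.262;-588 -534 31 1.262;-588 -534 31 1.262;-588 -534 31 1.262;-588 -534 31 1.262;-588 -534 31 1.262' 0; python3 -c "
from h import *
o=bot.get_obs();print(o['joints'],R.from_rotvec(o['tcp_rot']).as_matrix().round(3))"
```

```text
clock: 1.85
tool_pos: [537.4, -139.9, 202.0]
tcp_rot: [2.151, 2.29, 0.0]
ft_force: [1.2, 0.9, -0.5]
finger_gap: -0.1
grip_force: 0.0
[-2.54776379e-01  3.33749267e-01  5.25687670e-02  1.28932301e+00
  1.07048083e-04  1.25341513e+00] [[-0.063  0.998  0.   ]
 [ 0.998  0.063  0.   ]
 [ 0.     0.    -1.   ]]
```

```bash
python3 -c "
from h import *
d=cam('wrist');save(d,'w1')"
```

```text
(no output)
```

View pics/w1.png

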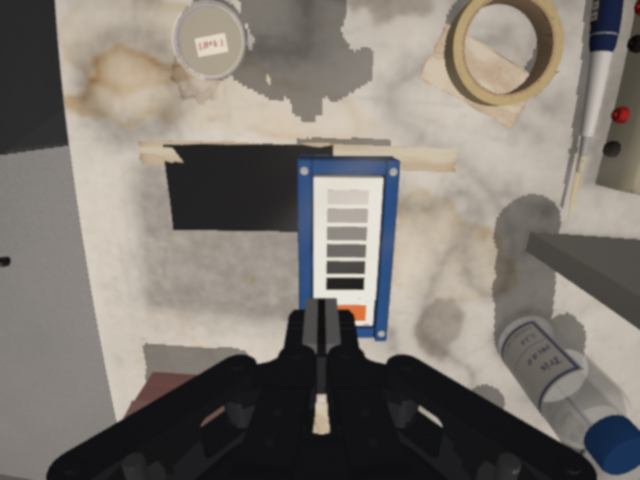

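The wrist view shows the nest as a blue frame, far end up, with corners near (300,158), (397,158) and (380,338). The closed fingertips hide part of the orange patch at (350,312). I'll back off for a second view.

```bash
cat > w.py <<'E'
from h import *
import pickle,sys
d=cam("wrist"); pickle.dump({k:np.array(v) for k,v in d.items()},open(sys.argv[1]+".pkl","wb"));save(d,sys.argv[1])
E
python3 w.py v1; python3 nudge.py '-50 8 0;-100 15 0;-149 23 0;-149 23 0;-149 23 0'; python3 w.py v2
cat > n.py <<'E'
from h import *
import pickle
D=[pickle.load(open(f"v{i}.pkl","rb")) for i in (1,2)]
for d in D:
    hsv=cv2.cvtColor(d["image"],cv2.COLOR_RGB2HSV).astype(int);H,S,V=hsv[...,0],hsv[...,1],hsv[...,2]
    P=lambda m:np.argwhere(m)[:,::-1]
    bm=((H>100)&(H<125)&(S>120)&(V>40)).astype(np.uint8)
    n,l,st,_=cv2.connectedComponentsWithStats(bm);k=1+st[1:,4].argmax();print("blue bbox",st[k]);
    hull=cv2.convexHull(P(l==k).astype(np.int32));fill=np.zeros(bm.shape,np.uint8);cv2.fillConvexPoly(fill,hull,1)
    W=onz(d,hull[:,0],36)[:,:2].astype(np.float32);r=cv2.minAreaRect(W);print("nest outer@36",r)
    om=((H>4)&(H<18)&(S>150)&(V>110)&(fill>0)).astype(np.uint8)
    c=max(cv2.findContours(om,0,1)[0],key=cv2.contourArea);print("orange@30",cv2.minAreaRect(onz(d,c[:,0],30)[:,:2].astype(np.float32)))
    wm=((S<60)&(V>120)&(fill>0)).astype(np.uint8);wm=cv2.morphologyEx(wm,cv2.MORPH_OPEN,np.ones((3,3)))
    n,l,st,_=cv2.connectedComponentsWithStats(wm);k=1+st[1:,4].argmax();hw=cv2.convexHull(P(l==k).astype(np.int32))
    r=cv2.minAreaRect(onz(d,hw[:,0],36)[:,:2].astype(np.float32));print("white@36",r,cv2.boxPoints(r).round(1).tolist())
    # depth check
    q=P(l==k)[::200];z=depthpts(d,q)[:,2];print("white depth z",np.percentile(z,[10,50,90]).round(1))
    d["far"]=[hw[:,0],]
    # darkest grey patches centroids for triangulation
    g=((V<115)&(S<80)&(fill>0)).astype(np.uint8)
    n,l,st,ce=cv2.connectedComponentsWithStats(g);d["g"]=[(ce[i].round(2),st[i,4]) for i in range(1,n) if st[i,4]>150];print(d["g"])
E
python3 n.py
```

```text
blue bbox [ 586  412   54   58 2417]
nest outer@36 ((928.5086669921875, -408.9272155761719), (63.206398010253906, 123.62208557128906), 45.010894775390625)Traceback (most recent call last):
  File "nudge.py", line 5, in <module>
    connect(sys.argv[1:4])
    ~~~~~~~^^^^^^^^^^^^^^^
ValueError: each row has 4 numbers
Traceback (most recent call last):
  File "n.py", line 12, in <module>
    c=max(cv2.findContours(om,0,1)[0],key=cv2.contourArea);print("orange@30",cv2.minAreaRect(onz(d,c[:,0],30)[:,:2].astype(np.float32)))
ValueError: max() iterable argument is empty
```

View pics/v2.png

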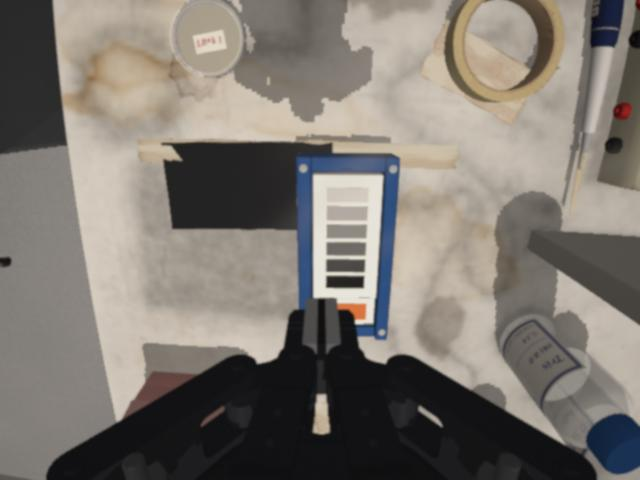

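The second view shows the same scene because the move was rejected (rows need four numbers). I'll redo it and crop out the bottle.

```bash
sed -i 's/(V>40)).astype/(V>40)\&(np.abs(np.arange(640)-350)<120)[None]).astype/' n.py
python3 nudge.py '-50 8 0 0;-100 15 0 0;-149 23 0 0;-149 23 0 0;-149 23 0 0'; python3 w.py v2; python3 n.py
```

```text
clock: 2.62
tool_pos: [568.8, -284.0, 202.3]
tcp_rot: [-2.15, -2.291, -0.0]
ft_force: [-0.1, 0.2, -0.4]
finger_gap: -0.0
grip_force: 0.0
blue bbox [ 355  168   41  168 2022]
nest outer@36 ((591.1892700195312, -180.2791748046875), (28.759654998779297, 163.87086486816406), 2.535024642944336)
orange@30 ((583.6173706054688, -236.3457794189453), (4.9507927894592285, 14.638336181640625), 5.492220878601074)
white@36 ((590.99560546875, -189.90753173828125), (115.11345672607422, 14.903594970703125), 86.35944366455078) [[579.9000244140625, -246.89999389648438], [594.7999877929688, -247.8000030517578], [602.0999755859375, -132.89999389648438], [587.2000122070312, -132.0]]
white depth z [29.7 35.  35.8]
[]
blue bbox [ 266    0   46  197 2965]
nest outer@36 ((537.1838989257812, -190.43963623046875), (33.88300323486328, 151.73866271972656), 3.8782413005828857)
orange@30 ((550.48046875, -238.06808471679688), (10.382944107055664, 15.334878921508789), 3.558717727661133)
white@36 ((535.9740600585938, -197.43463134765625), (19.821441650390625, 114.39288330078125), 12.2247953414917) [[514.2000122070312, -143.60000610351562], [538.4000244140625, -255.39999389648438], [557.7999877929688, -251.1999969482422], [533.5, -139.39999389648438]]
white depth z [26.7 35.2 36.1]
[(array([285.62,  91.87]), np.int32(295))]
```

View pics/v2.png

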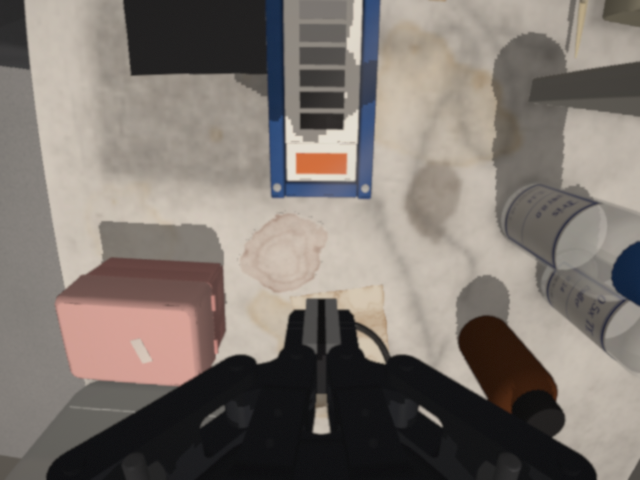

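The second view shows the thumb end clearly: the orange patch is centred at about (322,163), the nest's thumb-end corners are at (271,197) and (372,197), and the gripper's shadow falls on the tile. I'll combine all the blue and orange blobs.

```bash
cat > n.py <<'E'
from h import *
import pickle
D=[pickle.load(open(f"v{i}.pkl","rb")) for i in (1,2)]
allP=[]
for i,d in enumerate(D):
    h=cv2.cvtColor(d["image"],cv2.COLOR_RGB2HSV).astype(int);H,S,V=h[...,0],h[...,1],h[...,2]
    u=np.arange(640)[None];v=np.arange(480)[:,None]
    box=(u>240)&(u<420)&(v<345)
    bm=(H>100)&(H<125)&(S>120)&(V>30)&box
    n,l,st,_=cv2.connectedComponentsWithStats(bm.astype(np.uint8));ks=[k for k in range(1,n) if st[k,4]>80]
    b=np.argwhere(np.isin(l,ks))[:,::-1].astype(np.int32)
    z=depthpts(d,b)[:,2];print("blue z pct",np.percentile(z,[10,50,90]).round(1))
    W=onz(d,b,36)[:,:2].astype(np.float32);r=cv2.minAreaRect(W);print("nest@36",r);allP.append(W)
    om=(H>4)&(H<18)&(S>150)&(V>100)&box&(v<330)
    o=np.argwhere(om)[:,::-1].astype(np.int32)
    print("orange@30",cv2.minAreaRect(onz(d,o,30)[:,:2].astype(np.float32)),"depth z",np.median(depthpts(d,o)[:,2]))
A=np.vstack(allP);r=cv2.minAreaRect(A);print("both",r)
E
python3 n.py
```

```text
blue z pct [34.3 35.5 36.4]
nest@36 ((562.1210327148438, -175.513916015625), (85.4836196899414, 176.46066284179688), 2.945112705230713)
orange@30 ((573.888427734375, -236.87713623046875), (24.982696533203125, 14.5165376663208), 3.343895435333252) depth z 29.9476909357262
blue z pct [33.9 35.6 36.7]
nest@36 ((563.3073120117188, -188.81057739257812), (85.75768280029297, 151.75067138671875), 3.6319758892059326)
orange@30 ((565.9212646484375, -237.0902862548828), (41.3403205871582, 15.34151554107666), 3.6170902252197266) depth z 30.114864565038488
both ((562.036376953125, -176.24957275390625), (85.7281723022461, 177.9213409423828), 2.945112705230713)
```

Heights are confirmed (rim 36, step 30). The nest centre is about (562.2, -176.5) and the nest's x axis is at 93.4°. I'll go down over the step.

```bash
python3 nudge.py '25 0 60 0;50 0 115 0;50 0 157 0;50 0 157 0;50 0 157 0'; python3 nudge.py '0 0 7 0;0 0 13 0;0 0 16 0;0 0 19 0;0 0 19 0'
```

```text
clock: 3.3
tool_pos: [566.8, -235.1, 47.3]
tcp_rot: [2.148, 2.289, 0.001]
ft_force: [0.1, -0.5, -1.0]
finger_gap: 0.2
grip_force: 0.0
clock: 3.92
tool_pos: [565.8, -235.3, 26.0]
tcp_rot: [-2.15, -2.29, 0.0]
ft_force: [1.0, -0.9, 1.8]
finger_gap: -0.0
grip_force: 0.6
```

```bash
python3 nudge.py '0 0 2 0;0 0 4 0;0 0 4 0'; python3 w.py p1
```

```text
clock: 4.3
tool_pos: [565.7, -235.1, 21.9]
tcp_rot: [-2.15, -2.29, 0.0]
ft_force: [0.6, -0.7, 1.3]
finger_gap: 0.2
grip_force: 0.6
```

View pics/p1.png

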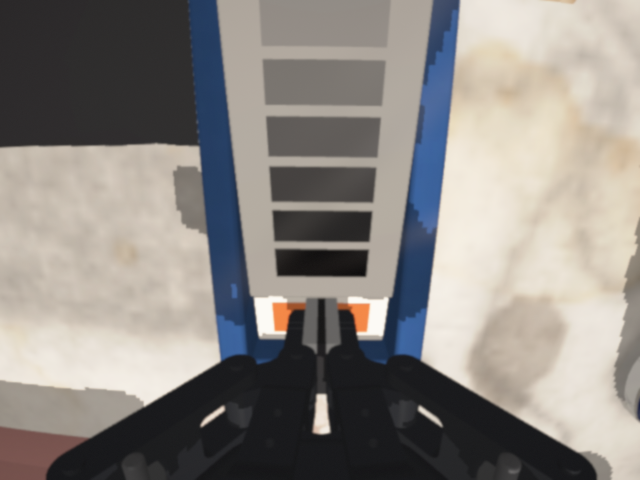

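The tile is tipped with its far end towards the camera, and the fingertip is on the orange patch against the face at (320,298). I'll check the slope from depth.

```bash
cat > sl.py <<'E'
from h import *
import pickle,sys
d=pickle.load(open(sys.argv[1]+".pkl","rb"))
u0,u1,v0,v1=map(int,sys.argv[2:6])
g=np.array([(u,v) for u in range(u0,u1,6) for v in range(v0,v1,6)]);p=depthpts(d,g)
q=p[:,:2]-[562.2,-176.5];x=q@[-.0593,.998];y=q@[-.998,-.0593]
A=np.c_[x,y,np.ones(len(x))];s=np.linalg.lstsq(A,p[:,2],rcond=None)[0];print("slopes x,y, z0",s.round(3),"angle",np.arctan(s[0]).round(3),"xrange",x.min(),x.max(),"rms",np.std(A@s-p[:,2]))
E
python3 sl.py p1 265 380 10 280
```

```text
slopes x,y, z0 [2.4200e-01 2.0000e-03 4.0325e+01] angle 0.238 xrange -34.82534817209685 54.4459405313715 rms 8.83625461631222
```

```bash
python3 nudge.py '0 0 1 0;3 0 0 0;6 0 -0.7 0;9 0 -1.4 0;12 0 -2.2 0;12 0 -2.2 0'; python3 nudge.py '3 0 -0.7 0;6 0 -1.5 0;9 0 -2.2 0;10 0 -2.5 0;10 0 -2.5 0';python3 w.py p2;python3 sl.py p2 265 380 10 280
```

```text
clock: 5.1
tool_pos: [565.1, -223.0, 24.5]
tcp_rot: [2.15, 2.29, 0.0]
ft_force: [0.3, -3.6, 2.9]
finger_gap: -0.1
grip_force: 1.9
clock: 5.72
tool_pos: [564.9, -213.9, 27.4]
tcp_rot: [2.15, 2.289, -0.0]
ft_force: [0.1, -8.2, 7.4]
finger_gap: 0.0
grip_force: 4.3
slopes x,y, z0 [1.710e-01 2.000e-03 3.874e+01] angle 0.17 xrange -14.008448346248278 77.31184384775999 rms 9.21513107318795
```

View pics/p2.png

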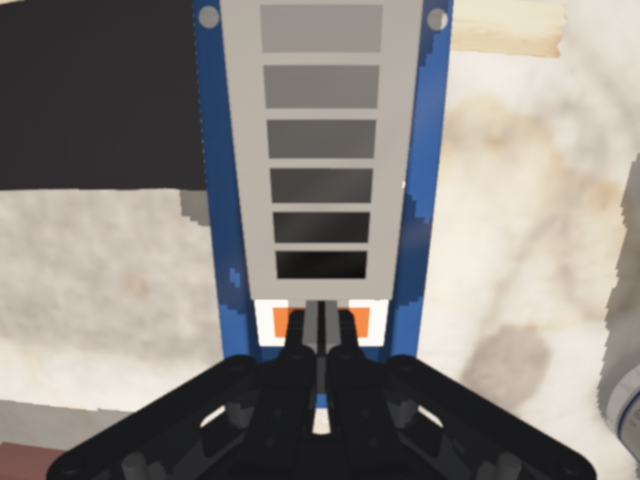

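The tile has moved along and now covers the far wall between the corner screws at (208,17) and (437,18), with the fingertip against the face. I'll do a robust slope check.

```bash
cat >> sl.py <<'E'
for _ in range(8):
    r=A@s-p[:,2];k=np.abs(r-np.median(r))<max(1.5,1.5*np.median(np.abs(r-np.median(r))));s=np.linalg.lstsq(A[k],p[k,2],rcond=None)[0]
print("robust",s.round(3),k.mean().round(2),"angle",np.arctan(s[0]).round(3))
# profile along column 320
for v in range(2,300,30):
    q=depthpts(d,[[244 if v<250 else 262,v],[320,v]]);print(v,[(round(float((w[:2]-[562.2,-176.5])@[-.0593,.998]),1),round(float(w[2]),1)) for w in q])
E
python3 sl.py p2 265 380 10 280;python3 sl.py p1 265 380 10 280|grep robust
```

```text
slopes x,y, z0 [1.710e-01 2.000e-03 3.874e+01] angle 0.17 xrange -14.008448346248278 77.31184384775999 rms 9.21513107318795
robust [1.6200e-01 1.0000e-03 3.8403e+01] 0.97 angle 0.161
2 [(79.6, 50.0), (79.3, 50.5)]
32 [(71.3, 50.4), (71.2, 50.1)]
62 [(63.3, 47.6), (63.1, 47.8)]
92 [(54.5, 46.4), (54.3, 47.1)]
122 [(45.2, 45.6), (45.1, 46.0)]
152 [(35.3, 43.5), (35.3, 44.6)]
182 [(24.9, 43.5), (24.7, 42.1)]
212 [(13.0, 39.4), (13.4, 40.7)]
242 [(-2.1, 30.0), (0.9, 38.4)]
272 [(-12.9, 35.8), (-12.3, 37.0)]
robust [ 0.232  0.    39.816] 0.98 angle 0.228
```

The far end now rests on the rim at slope 0.16 (top at z = 50.5 over the rim). Letting go.

```bash
python3 nudge.py '-1 0 -3 0;-2 0 -8 0;-2 0 -40 0;-2 0 -90 0;-2 0 -100 0;-2 0 -100 0' -; python3 w.py p3; python3 nudge.py '50 0 0 0;50 0 0 0;50 0 0 0' 85;  python3 w.py p4; python3 sl.py p3 275 370 190 260
```

```text
clock: 6.52
tool_pos: [564.7, -215.2, 127.1]
tcp_rot: [2.15, 2.29, 0.001]
ft_force: [-0.4, -0.0, -0.1]
finger_gap: 0.1
grip_force: 0.0
clock: 6.95
tool_pos: [560.8, -165.2, 125.7]
tcp_rot: [-2.149, -2.29, 0.001]
ft_force: [-0.7, 0.4, -0.9]
finger_gap: 54.3
grip_force: 0.0
slopes x,y, z0 [ 2.8000e-01 -3.0000e-03  3.8642e+01] angle 0.273 xrange -50.76384382621876 1.097740071949717 rms 2.46069890882325
robust [ 3.050e-01 -3.000e-03  3.916e+01] 0.68 angle 0.296
2 [(120.0, 0.2), (119.7, 0.1)]
32 [(101.4, 0.5), (101.4, -0.7)]
62 [(82.6, -0.6), (75.4, 50.0)]
92 [(62.9, 0.0), (59.6, 47.7)]
122 [(42.6, -0.3), (43.0, 45.6)]
152 [(21.4, -0.3), (25.2, 42.2)]
182 [(-0.6, -0.0), (6.4, 40.9)]
212 [(-24.0, -0.8), (-14.3, 36.5)]
242 [(-48.3, -0.1), (-38.7, 26.8)]
272 [(-58.8, 34.5), (-71.3, 5.7)]
```

View pics/p3.png

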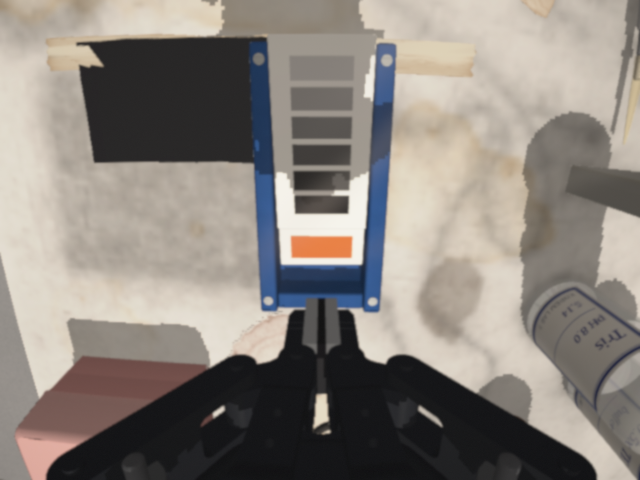

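The tile rests by itself, sloping, with its far end at about (320,35) past the far wall. I'll find the far edge and the sides.

```bash
cat > e.py <<'E'
from h import *
import pickle
d=pickle.load(open("p3.pkl","rb"))
T=lambda w:(round(float((w[:2]-[562.2,-176.5])@[-.0593,.998]),1),round(float((w[:2]-[562.2,-176.5])@[-.998,-.0593]),1),round(float(w[2]),1))
for u in (285,320,355): print(u,[(v,T(depthpts(d,[[u,v]])[0])) for v in range(26,46,2)])
for v in (45,60,90): print(v,[(u,T(depthpts(d,[[u,v]])[0])) for u in list(range(260,276,2))+list(range(368,384,2))])
E
python3 e.py
```

```text
285 [(26, (105.2, 24.1, -0.8)), (28, (103.9, 24.2, -0.8)), (30, (102.7, 24.2, -0.8)), (32, (101.6, 24.3, -1.4)), (34, (89.6, 19.5, 51.2)), (36, (88.6, 19.5, 51.1)), (38, (87.5, 19.5, 51.6)), (40, (86.4, 19.5, 51.8)), (42, (85.7, 19.7, 50.4)), (44, (84.4, 19.6, 51.8))]
320 [(26, (104.8, 0.6, 0.7)), (28, (104.2, 0.6, -2.0)), (30, (102.6, 0.6, -0.4)), (32, (101.4, 0.6, -0.7)), (34, (89.6, 0.4, 50.9)), (36, (88.6, 0.4, 50.9)), (38, (87.3, 0.4, 52.3)), (40, (86.5, 0.4, 51.5)), (42, (85.5, 0.4, 51.3)), (44, (84.5, 0.4, 51.1))]
355 [(26, (105.3, -22.9, -0.3)), (28, (104.0, -22.9, -0.3)), (30, (102.8, -22.9, -0.4)), (32, (101.6, -23.0, -0.5)), (34, (89.8, -18.7, 50.8)), (36, (88.8, -18.7, 51.0)), (38, (87.7, -18.7, 51.3)), (40, (86.5, -18.6, 52.2)), (42, (85.7, -18.8, 50.9)), (44, (84.7, -18.8, 50.7))]
45 [(260, (86.9, 35.8, 35.6)), (262, (86.6, 34.4, 36.8)), (264, (86.9, 33.5, 35.1)), (266, (86.9, 32.3, 35.0)), (268, (84.1, 29.0, 50.9)), (270, (84.0, 27.9, 51.2)), (272, (83.8, 26.7, 52.2)), (274, (83.9, 25.6, 51.8)), (368, (84.2, -25.9, 51.2)), (370, (84.2, -27.0, 51.4)), (372, (84.4, -28.2
[... 338 characters left out ...]
.4)), (274, (76.6, 26.1, 49.2)), (368, (76.7, -26.4, 49.7)), (370, (76.6, -27.4, 50.3)), (372, (76.8, -28.7, 49.4)), (374, (76.9, -29.8, 49.1)), (376, (78.9, -32.9, 34.8)), (378, (78.9, -34.1, 34.9)), (380, (79.0, -35.3, 34.9)), (382, (78.9, -36.5, 35.3))]
90 [(260, (61.6, 36.7, 36.0)), (262, (61.6, 35.5, 36.1)), (264, (61.5, 34.1, 36.9)), (266, (61.6, 33.0, 36.2)), (268, (61.6, 31.9, 35.7)), (270, (60.8, 29.1, 47.3)), (272, (60.8, 28.1, 46.6)), (274, (60.8, 26.9, 46.4)), (368, (61.0, -27.4, 46.3)), (370, (60.9, -28.3, 48.1)), (372, (61.0, -29.6, 47.2)), (374, (62.0, -32.6, 34.0)), (376, (62.0, -33.7, 34.5)), (378, (61.8, -34.7, 36.3)), (380, (62.0, -36.2, 34.4)), (382, (62.0, -37.3, 35.3))]
```

```bash
python3 nudge.py '50 1 0 0;69 1 30 0;69 1 65 0;69 1 65 0;69 1 65 0'; python3 w.py p5
```

```text
clock: 7.62
tool_pos: [558.5, -97.1, 62.8]
tcp_rot: [2.151, 2.289, 0.001]
ft_force: [-0.0, 0.4, 0.4]
finger_gap: 84.8
grip_force: 0.0
```

View pics/p5.png

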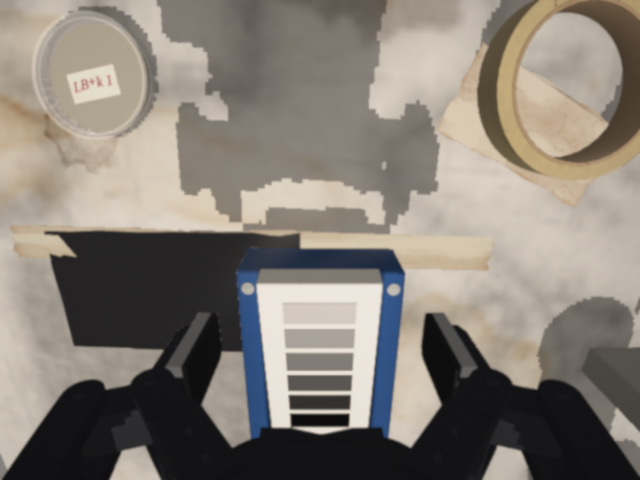

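The open fingers, at about (218,315) and (425,315), straddle the tile, whose far end spans (258..380, 278). I'll go down and close.

```bash
python3 nudge.py '0 0 10 0;0 0 20 0;0 0 28 0;0 0 31 0;0 0 31 0'; python3 nudge.py '0 0 0 0;0 0 0 0;0 0 0 0;0 0 0 0' 50
```

```text
clock: 8.3
tool_pos: [557.9, -96.4, 30.6]
tcp_rot: [-2.15, -2.29, 0.0]
ft_force: [0.4, 0.5, 1.3]
finger_gap: 85.2
grip_force: 0.0
clock: 8.8
tool_pos: [558.4, -96.5, 31.5]
tcp_rot: [2.15, 2.29, 0.001]
ft_force: [-1.6, -0.1, 6.6]
finger_gap: 58.6
grip_force: 63.6
```

```bash
python3 nudge.py '0 0 -3 0;0 0 -8 0;0 0 -20 0;0 0 -40 0;0 0 -70 0;0 0 -90 0;0 0 -90 0'; python3 w.py p6; cp p6.pkl p3.pkl; python3 sl.py p6 300 345 380 430
```

```text
clock: 9.68
tool_pos: [559.1, -96.6, 122.7]
tcp_rot: [2.149, 2.288, 0.003]
ft_force: [-0.2, 0.3, -1.5]
finger_gap: 58.5
grip_force: 64.8
slopes x,y, z0 [ 1.6400e-01 -1.0000e-03  1.2884e+02] angle 0.162 xrange 21.7879951193762 57.15422554099304 rms 0.4752364957236531
robust [ 1.6400e-01 -1.0000e-03  1.2884e+02] 1.0 angle 0.162
2 [(237.5, -0.5), (237.0, 0.2)]
32 [(219.3, -0.7), (163.8, 264.9)]
62 [(200.7, -1.7), (200.3, -0.0)]
92 [(181.3, -1.3), (163.8, 264.9)]
122 [(161.2, 0.5), (161.2, 0.1)]
152 [(140.5, 0.0), (140.3, -1.0)]
182 [(118.5, -1.3), (118.6, -0.9)]
212 [(96.0, 0.0), (96.1, -0.1)]
242 [(72.0, 0.1), (84.7, 36.3)]
272 [(62.0, 34.9), (56.1, 21.3)]
```

View pics/p6.png

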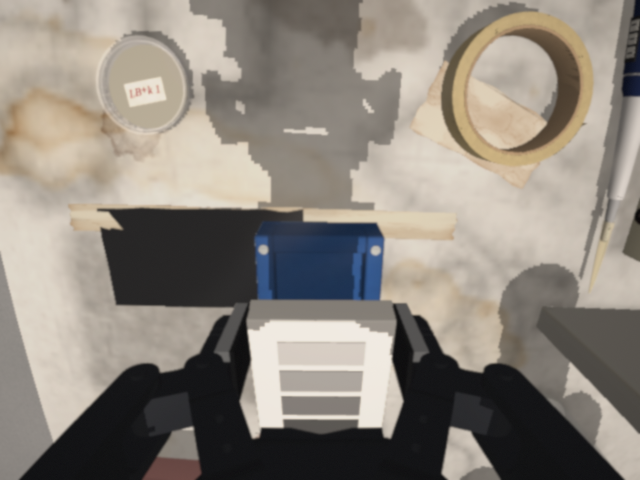

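The tile is held level across its width, sloping 0.16, with its far end at about (320,310), and the nest below is empty. I count 11 pictures viewed, one over the allowance, so I'll work from numbers only from here. Next I'm carrying it towards the stage.

```bash
python3 nudge.py '15 -5 0 0.03;45 -16 0 0.08;80 -28 0 0.14;115 -40 0 0.2;150 -52 0 0.26;185 -64 0 0.3;215 -74 0 0.335;235 -81 0 0.335;241 -83 0 0.335;241 -83 0 0.335'; python3 w.py s1
cat > st.py <<'E'
from h import *
import pickle,sys
d=pickle.load(open(sys.argv[1]+".pkl","rb"))
h=cv2.cvtColor(d["image"],cv2.COLOR_RGB2HSV).astype(int);H,S,V=h[...,0],h[...,1],h[...,2]
g=np.stack(np.meshgrid(np.arange(640),np.arange(480)),-1).reshape(-1,2)
W=onz(d,g,12).reshape(480,640,3);D=depthpts(d,g)[:,2].reshape(480,640)
near=(np.hypot(W[...,0]-490,W[...,1]-203)<125)
red=(((H<8)|(H>170))&(S>90)&(V>50)&near).astype(np.uint8)
n,l,st,ce=cv2.connectedComponentsWithStats(red)
for k in range(1,n):
    if st[k,4]>15:
        p=np.argwhere(l==k)[:,::-1];w=onz(d,p,12)[:,:2].astype(np.float32);c,r=cv2.minEnclosingCircle(w);print("red",ce[k].round(0),st[k,4],"circle",np.round(c,1),round(r,1),"depth z",np.median(D[l==k]).round(1))
dk=((V<60)&(S<90)&near&(np.abs(D-12)<4)).astype(np.uint8);dk=cv2.morphologyEx(dk,cv2.MORPH_OPEN,np.ones((5,5)))
n,l,st,ce=cv2.connectedComponentsWithStats(dk);k=1+st[1:,4].argmax();w=W[l==k][:,:2].astype(np.float32);r=cv2.minAreaRect(w);print("dark",r,cv2.boxPoints(r).round(1).tolist(),"z",np.median(D[l==k]).round(1))
E
python3 st.py s1; python3 m.py | sed -n '/^a /,/dark/p;/^b /p'; python3 -c "
import sys;sys.argv=['x']
import io,contextlib
with contextlib.redirect_stdout(io.StringIO()):
    exec(open('m.py').read())
def px(d,box): return sorted([tuple(cen(c)) for c in big(mask(d,red,box),3) if cv2.contourArea(c)>=2])
A=px(a,(160,230,260,312));B=px(b,(185,205,280,258));print(A,B)
for p,q in zip(A,B): print(tri(p,q),onz(a,[p],12))
"
```

```text
clock: 10.98
tool_pos: [459.8, 138.7, 120.4]
tcp_rot: [-2.502, -1.9, 0.001]
ft_force: [-0.2, 0.2, -2.7]
finger_gap: 58.4
grip_force: 64.7
red [421.  68.] 231 circle [556.1 233.2] 8.6 depth z 12.3
red [412. 200.] 178 circle [532.1 146.6] 8.6 depth z 12.2
dark ((484.1639709472656, 206.50430297851562), (166.3991241455078, 98.15338897705078), 74.5140151977539) [[414.70001220703125, 139.39999389648438], [509.20001220703125, 113.19999694824219], [553.7000122070312, 273.6000061035156], [459.1000061035156, 299.79998779296875]] z 11.9Traceback (most recent call last):
  File "m.py", line 18, in <module>
    oa=big(mask(a,org,bxa))[0];ob=big(mask(b,org,bxb))[0]
       ~~~~~~~~~~~~~~~~~~~~^^^
IndexError: list index out of range
Traceback (most recent call last):
IndexError: list index out of range
```

Pins measured at (556.1, 233.2) and (532.1, 146.6), 90 mm apart as expected, with the stage top at 12. I'll move over the dark area and go down.

```bash
python3 nudge.py '20 0 0 0;50 0 0 0;80 0 0 0;110 0 10 0;128 0 30 0;134 0 50 0;134 0 70 0;134 0 80 0;134 0 84 0;134 0 84 0'; python3 nudge.py '0 0 3 0;0 0 6 0;0 0 9 0;0 0 12 0;0 0 12 0'; python3 nudge.py '0 0 3 0;0 0 6 0;0 0 9 0;0 0 11 0;0 0 11 0'
```

```text
clock: 12.48
tool_pos: [496.2, 268.1, 37.1]
tcp_rot: [2.502, 1.9, 0.001]
ft_force: [-0.4, 0.2, -1.0]
finger_gap: 58.4
grip_force: 64.7
clock: 13.1
tool_pos: [496.2, 268.2, 24.9]
tcp_rot: [2.502, 1.9, 0.001]
ft_force: [0.7, 2.2, 3.8]
finger_gap: 58.4
grip_force: 65.4
clock: 13.72
tool_pos: [495.9, 267.8, 13.6]
tcp_rot: [2.502, 1.9, -0.0]
ft_force: [0.7, 2.3, 3.8]
finger_gap: 58.4
grip_force: 65.1
```

```bash
python3 nudge.py '0 0 2 0;0 0 4 0;0 0 4 0'; python3 w.py q1; python3 nudge.py '0 0 1 0;0 0 1.5 0;0 0 1.5 0';python3 w.py q2
cat > tl.py <<'E'
from h import *
import pickle,sys
d=pickle.load(open(sys.argv[1]+".pkl","rb"))
S=np.array([495.9,203.3]);X=np.array([.2671,.9637]);Y=np.array([-.9637,.2671])
g=np.stack(np.meshgrid(np.arange(0,640,2),np.arange(0,480,2)),-1).reshape(-1,2);p=depthpts(d,g);hsv=cv2.cvtColor(d["image"],cv2.COLOR_RGB2HSV)[g[:,1],g[:,0]].astype(int)
q=p[:,:2]-S;x=q@X;y=q@Y
k=(np.abs(x)<95)&(y>-44)&(y<60)&(p[:,2]>17)&(p[:,2]<60)&(hsv[:,1]<70)&(hsv[:,2]>110)
x,y,z=x[k],y[k],p[k,2];A=np.c_[x,y,np.ones(len(x))];s=np.linalg.lstsq(A,z,rcond=None)[0]
for _ in range(8):
    r=A@s-z;m=np.abs(r)<2;s=np.linalg.lstsq(A[m],z[m],rcond=None)[0]
print("n",k.sum(),"slope",s.round(3),"z at far",s@[x[m].max(),y[m].mean(),1],"x",np.percentile(x[m],[0,100]).round(1),"y",np.percentile(y[m],[0,1,99,100]).round(1),"rect",cv2.minAreaRect(np.c_[x,y][m].astype(np.float32)))
E
python3 tl.py q1;python3 tl.py q2
```

```text
clock: 14.1
tool_pos: [495.9, 267.9, 9.6]
tcp_rot: [-2.502, -1.9, 0.0]
ft_force: [0.7, 2.9, 3.9]
finger_gap: 58.2
grip_force: 65.0
clock: 14.52
tool_pos: [496.1, 268.0, 8.3]
tcp_rot: [2.502, 1.9, 0.0]
ft_force: [1.6, 2.9, 4.4]
finger_gap: 58.3
grip_force: 65.0
n 4444 slope [1.5000e-02 1.0000e-03 2.7414e+01] z at far 28.524089785639983 x [ 7.9 72.8] y [-13.3 -12.3  45.9  59.5] rect ((40.31966781616211, 23.119918823242188), (64.93046569824219, 72.69120788574219), 0.06154818460345268)
n 4386 slope [7.0000e-03 1.0000e-03 2.6699e+01] z at far 27.187469714244337 x [ 8.  72.5] y [-13.4 -12.4  45.7  58.9] rect ((40.1995849609375, 22.693084716796875), (64.4583969116211, 72.22468566894531), 0.10409920662641525)
```

```bash
python3 nudge.py '0 0 0.5 0;0 0 0.9 0;0 0 0.9 0'; python3 w.py q3;python3 tl.py q3; python3 nudge.py '0 0 0 0;0 0 0 0;0 0 0 0' 74;python3 w.py q4;python3 tl.py q4
```

```text
clock: 14.95
tool_pos: [495.9, 268.0, 7.4]
tcp_rot: [-2.502, -1.9, 0.0]
ft_force: [-0.2, 2.9, 5.6]
finger_gap: 58.5
grip_force: 66.2
n 4357 slope [-0.0000e+00  2.0000e-03  2.6196e+01] z at far 26.21999215976563 x [ 8.9 72.9] y [-13.3 -12.3  45.8  59.4] rect ((40.9958381652832, 23.11840057373047), (72.76207733154297, 63.85847091674805), 89.80216979980469)
clock: 15.38
tool_pos: [495.8, 267.8, 7.2]
tcp_rot: [-2.502, -1.9, 0.001]
ft_force: [0.0, -0.8, -0.3]
finger_gap: 74.1
grip_force: 0.0
n 4364 slope [-4.0000e-03  2.0000e-03  2.5934e+01] z at far 25.638242861213325 x [ 7.4 72.9] y [-33.9 -12.5  45.9  59.9] rect ((40.89405059814453, 14.131946563720703), (93.97657775878906, 64.91311645507812), 87.79302978515625)
```

```bash
python3 nudge.py '0 0 -10 0;0 0 -30 0;0 0 -60 0;0 0 -60 0'; python3 nudge.py '-40 -35 0 0;-64 -56 0 0;-64 -56 0 0;-64 -56 20 0;-64 -56 45 0;-64 -56 51 0;-64 -56 51 0' 0; python3 -c "
from h import *
p=bot.get_obs()['tool_pos'];q=p[:2]-[495.9,203.3];print(q@[.2671,.9637],q@[-.9637,.2671],p[2])"
```

```text
clock: 15.92
tool_pos: [497.4, 268.7, 70.1]
tcp_rot: [2.502, 1.899, 0.006]
ft_force: [0.6, 0.9, 0.5]
finger_gap: 74.2
grip_force: 0.0
clock: 16.8
tool_pos: [425.1, 221.5, 16.5]
tcp_rot: [-2.502, -1.9, 0.001]
ft_force: [-0.1, -0.2, 0.5]
finger_gap: -0.1
grip_force: 0.0
-1.3317262991144756 73.08492946274824 16.474199685506008
```

```bash
python3 nudge.py '0 5 0 0;0 9 0 0;0 12 0 0;0 15 0 0;0 18 0 0;0 21 0 0;0 24 0 0;0 27 0 0;0 30 0 0;0 33 0 0;0 36 0 0;0 36 0 0'; python3 nudge.py '0 1 0 0;0 2 0 0;0 3 0 0;0 3 0 0';python3 nudge.py '0 1 0 0;0 2 0 0;0 2 0 0'
```

```text
clock: 18.3
tool_pos: [459.9, 211.6, 16.4]
tcp_rot: [2.502, 1.899, 0.0]
ft_force: [-2.8, 0.1, 3.5]
finger_gap: 0.3
grip_force: 1.7
clock: 18.8
tool_pos: [462.4, 210.9, 16.4]
tcp_rot: [-2.502, -1.9, 0.0]
ft_force: [-5.0, 1.1, 5.0]
finger_gap: 0.1
grip_force: 2.9
clock: 19.18
tool_pos: [464.3, 210.4, 16.4]
tcp_rot: [-2.502, -1.9, 0.0]
ft_force: [-4.8, 1.0, 5.3]
finger_gap: -0.1
grip_force: 3.0
```

```bash
python3 nudge.py '0 1 0 0;0 1.5 0 0;0 1.5 0 0';python3 nudge.py '0 1 0 0;0 1.5 0 0;0 1.5 0 0';python3 nudge.py '0 1 0 0;0 1.5 0 0;0 1.5 0 0'
```

```text
clock: 19.55
tool_pos: [465.7, 210.0, 16.4]
tcp_rot: [-2.502, -1.9, 0.0]
ft_force: [-4.9, 0.5, 5.5]
finger_gap: -0.1
grip_force: 3.1
clock: 19.92
tool_pos: [467.1, 209.6, 16.4]
tcp_rot: [-2.502, -1.9, 0.0]
ft_force: [-5.0, 1.4, 5.4]
finger_gap: -0.1
grip_force: 3.1
clock: 20.3
tool_pos: [467.8, 209.4, 16.3]
tcp_rot: [-2.501, -1.899, 0.001]
ft_force: [-10.7, 3.5, 8.4]
finger_gap: -0.3
grip_force: 6.5
```

```bash
python3 nudge.py '0 1 0 0;0 1.5 0 0;0 1.5 0 0;0 1.5 0 0';python3 nudge.py '0 -3 0 0;0 -12 0 0;0 -15 0 0;0 -15 -30 0;0 -15 -80 0;0 -15 -120 0;-60 -15 -150 0;-110 -15 -150 0;-130 -15 -150 0;-130 -15 -150 0';python3 w.py r1
cat >> tl.py <<'E'
# long edge: fit -y border of white tile at z 26
V=cv2.cvtColor(d["image"],cv2.COLOR_RGB2HSV).astype(int)
g=np.stack(np.meshgrid(np.arange(640),np.arange(480)),-1).reshape(-1,2);p=depthpts(d,g);w=onz(d,g,26)
q=w[:,:2]-S;x=q@X;y=q@Y;k=(p[:,2]>20)&(p[:,2]<32)&(np.abs(x)<100)&(np.abs(y)<60)
for nm,f,a0 in (("-y edge",np.min,-44),("+y edge",np.max,16)):
    xs=np.arange(-65,75,10);e=[f(y[k&(np.abs(x-c)<3)&(y<30)&((np.abs(y-a0)<12))]) if (k&(np.abs(x-c)<3)&(np.abs(y-a0)<12)).any() else np.nan for c in xs];print(nm,dict(zip(xs.tolist(),np.round(e,1).tolist())))
print("x ext",np.percentile(x[k&(np.abs(y+14)<20)],[0.2,99.8]).round(1))
E
python3 tl.py r1; python3 st.py r1
```

```text
clock: 20.8
tool_pos: [468.3, 209.3, 16.2]
tcp_rot: [-2.499, -1.899, 0.003]
ft_force: [-16.4, 6.5, 14.4]
finger_gap: -0.0
grip_force: 10.8
clock: 22.05
tool_pos: [420.6, 86.6, 166.6]
tcp_rot: [2.504, 1.897, 0.001]
ft_force: [0.0, 0.1, -0.1]
finger_gap: -0.6
grip_force: 0.0
n 2350 slope [3.0000e-03 0.0000e+00 2.5762e+01] z at far 25.851289405124344 x [-45.6  32.4] y [-44.  -43.1  15.9  16.2] rect ((-6.5919647216796875, -13.897531509399414), (77.96121978759766, 60.104713439941406), 0.008061379194259644)
-y edge {-65: -41.3, -55: -41.9, -45: -55.6, -35: -43.3, -25: -43.4, -15: -43.4, -5: -43.3, 5: -43.4, 15: -43.2, 25: -43.4, 35: -42.8, 45: nan, 55: nan, 65: nan}
+y edge {-65: 16.4, -55: 16.6, -45: 16.1, -35: 16.3, -25: 16.5, -15: 16.6, -5: 16.2, 5: 16.4, 15: 16.6, 25: 16.7, 35: nan, 45: nan, 55: nan, 65: nan}
x ext [-76.4  31.7]
red [436. 123.] 33 circle [531.2 140.4] 3.8 depth z 12.3
dark ((451.9701843261719, 190.8332977294922), (117.79856872558594, 44.37788772583008), 74.46324920654297) [[414.79998779296875, 140.0], [457.6000061035156, 128.10000610351562], [489.1000061035156, 241.60000610351562], [446.3999938964844, 253.5]] z 12.0
```

```bash
python3 nudge.py '-40 0 -10 0;-70 0 -20 0;-70 0 -20 0;-70 0 -20 0';python3 w.py r2;python3 tl.py r2; python3 st.py r2; ls pics
```

```text
clock: 22.6
tool_pos: [402.3, 20.9, 186.2]
tcp_rot: [-2.501, -1.9, -0.0]
ft_force: [-0.0, 0.6, 0.2]
finger_gap: 0.2
grip_force: 0.0
n 953 slope [1.7100e-01 1.0000e-03 3.2146e+01] z at far 26.92242666453511 x [-78.3 -30.4] y [-43.9 -43.3  15.3  16.4] rect ((-54.55076599121094, -14.149824142456055), (47.44940948486328, 60.2829475402832), 1.1337685585021973)
-y edge {-65: -41.1, -55: -41.0, -45: -55.2, -35: -43.8, -25: nan, -15: nan, -5: nan, 5: nan, 15: nan, 25: nan, 35: nan, 45: nan, 55: nan, 65: nan}
+y edge {-65: 15.1, -55: 16.0, -45: 16.3, -35: 16.5, -25: nan, -15: nan, -5: nan, 5: nan, 15: nan, 25: nan, 35: nan, 45: nan, 55: nan, 65: nan}
x ext [-78.2 -30.7]
red [438.  34.] 61 circle [532.7 141. ] 6.0 depth z 12.2
dark ((443.6163330078125, 160.1562957763672), (56.77376174926758, 43.93909454345703), 73.5442886352539) [[414.5, 139.1999969482422], [456.6000061035156, 126.69999694824219], [472.70001220703125, 181.1999969482422], [430.6000061035156, 193.60000610351562]] z 12.0
crop.png
p1.png
p2.png
p3.png
p4.png
p5.png
p6.png
q1.png
q2.png
q3.png
q4.png
r1.png
r2.png
s1.png
scene.png
top.png
v1.png
v2.png
w1.png
wrist.png
```

```bash
python3 nudge.py '50 0 0 0;100 -20 0 0;140 -30 0 0;140 -30 0 0;140 -30 0 0';python3 w.py r3;python3 tl.py r3; python3 st.py r3|grep red
```

```text
clock: 23.28
tool_pos: [410.4, 163.4, 186.0]
tcp_rot: [-2.501, -1.902, 0.001]
ft_force: [-0.6, -0.3, -0.1]
finger_gap: 0.1
grip_force: 0.0
n 2706 slope [ 1.0000e-03 -0.0000e+00  2.5714e+01] z at far 25.798233002984812 x [-46.   72.4] y [-43.9 -42.9  16.1  16.8] rect ((13.183685302734375, -13.539100646972656), (118.6119613647461, 60.32404708862305), 0.34996283054351807)
-y edge {-65: -40.4, -55: -40.8, -45: -55.6, -35: -43.5, -25: -43.6, -15: -43.5, -5: -43.1, 5: -43.2, 15: -43.3, 25: -43.2, 35: -42.9, 45: -55.6, 55: -42.8, 65: -43.1}
+y edge {-65: 16.4, -55: 17.1, -45: 16.9, -35: 17.2, -25: 17.1, -15: 16.8, -5: 17.3, 5: 17.0, 15: 17.4, 25: 17.2, 35: 17.0, 45: 17.5, 55: 17.2, 65: 17.6}
x ext [-72.9  72. ]
red [469. 100.] 29 circle [557.  226.3] 3.5 depth z 12.5
red [461. 192.] 25 circle [536.8 151.1] 3.9 depth z 12.3
```

The edge sits at y ≈ -43.3 to within measurement (about 0.005 rad). I'll give it a cheap second push nearer pin_b to make sure it is seated.

```bash
python3 nudge.py '40 0 30 0;80 0 80 0;91 0 130 0;91 0 160 0;91 0 169 0;91 0 169 0;91 15 169 0;91 27 169 0;91 35 169 0;91 39 169 0;91 40 169 0;91 40 169 0';python3 nudge.py '0 1 0 0;0 2 0 0;0 2 0 0'; python3 nudge.py '0 1 0 0;0 2 0 0;0 2 0 0'
```

```text
clock: 24.82
tool_pos: [473.4, 240.0, 17.4]
tcp_rot: [-2.502, -1.9, 0.0]
ft_force: [1.5, -0.6, -0.8]
finger_gap: 0.1
grip_force: 0.0
clock: 25.2
tool_pos: [475.6, 239.4, 17.4]
tcp_rot: [2.502, 1.9, 0.0]
ft_force: [-0.5, -0.0, 0.7]
finger_gap: -0.2
grip_force: 0.0
clock: 25.58
tool_pos: [476.7, 239.1, 17.2]
tcp_rot: [-2.501, -1.899, 0.001]
ft_force: [-6.6, 3.8, 2.2]
finger_gap: -0.0
grip_force: 3.6
```

```bash
python3 nudge.py '0 0.6 0 0;0 1.2 0 0;0 1.2 0 0'; python3 nudge.py '0 -3 0 0;0 -12 0 0;0 -25 0 0;0 -25 -40 0;0 -25 -100 0;-50 -25 -160 0;-91 -42 -169 0;-91 -42 -169 0;-91 -42 -169 0';python3 w.py r4;python3 tl.py r4|grep -v ^n; python3 -c "
from h import *
a=cam('top');print(depthpts(a,[[291,291],[463,287],[284,206]]).round(1))"
```

```text
clock: 25.95
tool_pos: [477.1, 239.1, 17.2]
tcp_rot: [-2.499, -1.899, 0.003]
ft_force: [-12.2, 5.9, 6.0]
finger_gap: 0.1
grip_force: 7.1
clock: 27.08
tool_pos: [413.6, 162.4, 186.4]
tcp_rot: [2.502, 1.9, 0.001]
ft_force: [-0.1, 0.2, -0.0]
finger_gap: -0.2
grip_force: 0.0
-y edge {-65: -40.9, -55: -41.1, -45: -55.7, -35: -43.3, -25: -43.7, -15: -43.7, -5: -43.5, 5: -43.3, 15: -43.6, 25: -44.0, 35: -43.4, 45: -55.4, 55: -43.5, 65: -43.7}
+y edge {-65: 16.5, -55: 16.9, -45: 17.3, -35: 17.2, -25: 16.9, -15: 16.5, -5: 17.0, 5: 16.7, 15: 16.9, 25: 16.7, 35: 16.5, 45: 17.0, 55: 16.6, 65: 16.8}
x ext [-73.6  71.5]
[[ 434.8    9.3   10. ]
 [ 407.7 -382.1   90.7]
 [ 640.5   14.    24. ]]
```

```bash
python3 -c "
from workcell import bot
print(bot.job_done())"
```

```text
the job is handed in; nothing more can be done
None
```

I handed the job in at about 27 s: the tile lies grey scale up on the stage, let go, with its long edge pushed against both stop pins (contact judged from push force and depth readings), and the bystanders read unmoved; I viewed 11 pictures, one over the limit of 10.

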